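# Screw the band onto the chickpea jar, finger-tight

### The job

Close the open jar of chickpeas that stands in the jar clamp: its flat lid already lies on its seal, so fetch the loose brass screw band, set it level over the lid and the neck, and screw it on clockwise until you feel the resistance rise. Stop there, finger-tight, so that the band holds the lid down by itself and the soft seal is not crushed, then let go of it. Leave everything else on the bench where it is.

Things in the scene. Friction and masses are not known exactly. Their poses are not given: they have to be found in the camera images.
- band: Loose brass screw band, an open ring 59 mm across outside, 20 mm high, 80 g, lying flange up. Origin: centre of its lower edge, z up. A 2 mm flange at the top (opening 36 mm) bears on the lid with its underside, 18 mm above the origin. Inside, a right-handed two-start thread: clockwise from above goes down, 11 mm a turn; 47.2 mm clear inside it; its unmarked starts lie 2.5 mm above the origin.
- jar_mouth (a point): Centre of the jar's rim on its vertical axis, z up, 113 mm above the bench. Fully home, the band's origin is 13.5 to 15.5 mm below this point, as the seal is thick or thin. Set on, the band rests on the thread, 3 to 10 mm below it; the thread catches within half a turn clockwise (its starts on the neck are not marked), and 0.5 to 0.9 turns more bring the band tight.
- jar: Open glass jar of chickpeas, held fast by the clamp, cannot turn. Body 72 mm across up to 63 mm high, shoulder up to 79 mm, then the neck, 44 mm across (51.6 mm over its thread; 1 mm of play all round inside the band), rim at 98 mm. Origin: centre of its foot, 15 mm above the bench; z up.
- lid: Flat lid, 44 mm across, bevelled to 41 mm at its top, 3 mm thick, held on the rim by a soft seal. Origin: centre of its underside. Tight from 5 N, crushed above 30 N; yields 0.75 mm per 30 N. The band turns almost freely (more if dragged sideways) until the thread pulls; then 0.1 N m of turning moment presses the lid with 8 to 14 N, 0.1 rad more turn with up to 7 N. Let go, the thread holds.
- clamp: One-hand jar clamp fixed to the bench: plywood board 130 x 270 x 15 mm, two wooden V jaws round the jar (tops 50 mm above the bench), steel spindle, black star knob. Origin: on the bench under the jar's axis; the board reaches from y = -100 to +170 mm, the knob to +194 mm.
- lunch_box: Red plastic lunch box with a clip-on lid, 138 x 198 x 66 mm, bystander. Origin: centre of its underside.
- glass_container: Glass food container with a blue lid and a white flap vent, 137 x 187 x 68 mm, bystander. Origin: centre of its underside.
- bowl: Blue ceramic bowl, 140 mm across, 60 mm high, bystander. Origin: centre of its foot.
- mug: White mug, 76 mm across, 85 mm high, bystander. Origin: centre of its foot.
- fork: Stainless steel fork, 190 mm long, lying flat, bystander. Origin: near its middle.
- closed_jar: A like jar already closed with its band, 72 mm across, 103 mm high, bystander. Origin: centre of its foot.
Things that resemble listed ones, but are neither listed nor needed, are in the scene too. Of the things shaped like the band, the brass one is meant.

How it is judged (in metres and radians):
On the way:
1. the band stands level over the neck of the jar, around the lid, not yet screwed down (horizontal distance between band and jar_mouth below 0.004 m and z of band in the frame of jar_mouth between -0.0115 and 0 m and angle between the z axis of band and the z axis of jar, either way round below 0.12 rad), for 0.1 s.
At the end, for the whole second after the job is handed in: The band is on the neck, centred within 2.5 mm, level within 0.04 rad, at least 12.5 mm below the rim, at rest and let go, and by itself presses the lid with 5 to 28 N (never more than 30 N on the way); no bystander was shifted by more than 15 mm (horizontal distance between band and jar_mouth below 0.0025 m and z of band in the frame of jar_mouth below -0.0125 m and angle between the z axis of band and the z axis of jar, either way round below 0.04 rad and contact force between band and lid between 5 and 28 N and linear speed of band below 0.01 m/s); the robot touches nothing.
It fails at once if the seal is crushed: the lid is pressed with more than 30 N (contact force between lid and anything else above 30 N).
It fails at once if a bystander is shifted by more than 15 mm (distance of any of lunch_box, glass_container, bowl, mug, fork, closed_jar from where it was at the start of the episode above 0.015 m).
It also fails if it takes over 72 s, if anything falls off the work surface, if the arm or the gripper's body presses on something with over 40 N, if the wrist force passes 120 N, or if a joint passes its speed limit or range.

### The arm

A 7-joint arm with a two-finger parallel gripper is mounted at the origin on the work surface. World frame = base frame: x ahead of the robot, y to its left, z up, the work surface at z = 0. Lengths are in mm, angles in rad, forces in N, time in s.
With the tool pointing down it reaches from about 400 to 875 mm from the base axis. Payload 19.3 kg.
Tool frame: the origin (TCP) lies at the very end of the fingers, on their centre line; the grasp point (between the pads) lies 19 mm behind it (grip_point_offset is the z of the grasp point in the tool frame, in mm); z points along the fingers, y is the line along which they close (so a half turn about z gives the same grasp; the last joint's range is limited). The gripper opens to 85 mm and grips with 20 to 120 N. Pads are 22 mm wide; open, the fingers measure 114 mm over their backs; the gripper's body (76 mm by 85 mm) begins 54 mm behind the grasp point. The pads swing forward as they close: fully open they stand 13 mm farther back than shut.
Start: joints at [1.06, 0.521, -0.036, 1.599, 0.021, 1.021, -0.113], TCP at [266.637, -565.261, 231.291] pointing down, gripper open.
Joint ranges: [-2.91, 2.91], [-0.3, 2.13], [-1.5, 1.42], [0.17, 2.43], [-1.26, 4.41], [0.16, 1.93], [-2.52, 2.52]. Speed limits (rad/s): [1.89, 1.89, 2.39, 2.39, 3.01, 3.01, 3.01].

### API

Orientations are given as a 3x3 rotation matrix whose columns are the frame's x, y, z axes.
In Python, from workcell import movep, movel, goto_joints, open_gripper, clamp, wait, inverse_kinematics, read_state, camera, PlanningError, finish_job, grip_point_offset gives the robot as it stands. Calls block until the motion is done:
- movep(position, orientation): joint-space move of the TCP to a pose.
- movel(position, frame=None, max_speed=150, guard=None): straight line of the TCP; frame=None keeps the orientation; max_speed is the mean speed in mm/s. With guard (N) it stops when the force on the tool has changed by that much, and returns True; else False.
- goto_joints(angles): joint-space move.
- open_gripper() and clamp(): open the fingers fully, or close them until they stop; the grip force is fixed at half the most.
- wait(seconds).
- inverse_kinematics(position, orientation): joint angles nearest the present ones, or None.
- read_state(): the state.
- camera(name): name is "scene" or "top" or "wrist"; returns a dict with "image" (420x560x3 uint8, blue, green, red), "range_z" (420x560 float32, mm along the optical axis (not along the pixel's ray), 0 where there is no reading), "fx", "fy", "cx", "cy" (pixels), "cam_to_world" (4x4, takes a point from camera to world coordinates). Camera axes: x right, y up, looking along -z (the intrinsics and any distortion apply to the point x, -y, -z); pixel columns grow to the right and rows downward; lengths in mm; the calibration is good to about 2 mm. A picture is of the moment at which its call begins.
A pose or a line that the arm cannot do raises PlanningError and nothing moves.
- finish_job(): hands the job in; it is judged then, once.
The state is a dict: "time": time; "qpos": joint angles; "qvel": joint speeds; "joint_efforts": joint torques, N m; "eef_pos": TCP position; "tool_rot": TCP orientation; "ft_force": force on the tool from outside, world axes, zero at the start; "torque": the same for the moment, N m; "finger_gap": finger opening in mm; "gripper_force": force on a finger pad.
Only numpy, scipy, OpenCV 4.12 (cv2) and the standard library are available. Lean on these libraries where they do the work, as an engineer would, in place of code of your own. Each camera call takes 0.05 s, during which the arm holds its last target. There are 200 camera calls.

## Working session

There is one attempt and no reset: what is moved stays moved. The work goes in short steps, each a Python script; the robot and the scene stay as the last script left them, time stands still between calls to the robot, and variables do not carry over. Pictures are saved under pics/ and viewed, at most 10 in all, crops included, and the job is handed in when it is done.

```bash
ls; mkdir -p pics; python3 - <<'E'
from workcell import *
import cv2,numpy as np
for n in ("scene","top"):
    c=camera(n); cv2.imwrite(f"pics/{n}0.png",c["image"]); np.savez(f"{n}0.npz",**c)
    print(n,c["fx"],c["fy"],c["cx"],c["cy"],np.round(c["cam_to_world"],3).tolist(),[k for k in c])
s=read_state();print(s["time"],s["finger_gap"],grip_point_offset,s["ft_force"],np.round(s["tool_rot"],2).tolist())
E
```

```text
pics
scene 531.7601908026571 531.7601908026571 280.60077385534856 208.8739124504868 [[0.845, -0.332, 0.419, 1178.234], [0.535, 0.538, -0.651, -975.511], [-0.009, 0.775, 0.632, 1045.454], [0.0, 0.0, 0.0, 1.0]] ['image', 'range_z', 'fx', 'fy', 'cx', 'cy', 'cam_to_world']
top 461.2957923848219 461.2957923848219 284.0625421526528 211.60505165536654 [[0.026, 0.997, -0.073, 441.607], [-1.0, 0.026, -0.004, 25.687], [-0.002, 0.073, 0.997, 1446.455], [0.0, 0.0, 0.0, 1.0]] ['image', 'range_z', 'fx', 'fy', 'cx', 'cy', 'cam_to_world']
0.1 85.346214307801 -18.700000000000003 [ 0.16238602 -0.37305084 -0.05037556] [[0.9, 0.43, -0.0], [0.43, -0.9, 0.0], [-0.0, -0.0, -1.0]]
```

View pics/scene0.png

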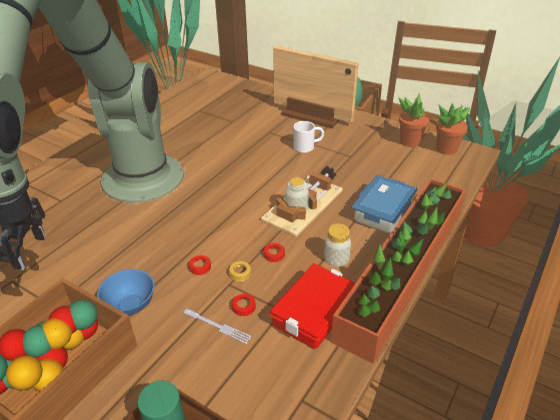

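View pics/top0.png

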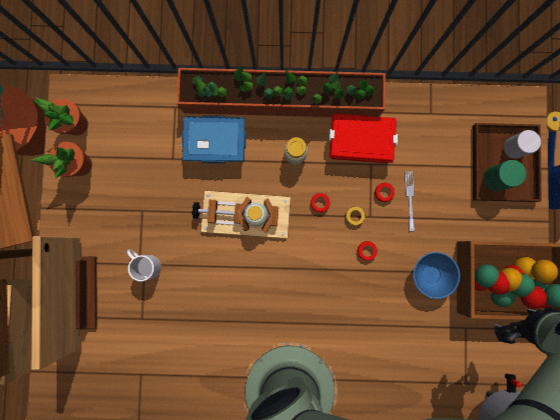

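The scene view shows a brass ring at (240,270), with red rings at (200,264), (275,252) and (243,304). In the top view the brass ring is at (355,216), with red ones at (320,203), (384,192) and (367,252). The clamped jar with its gold lid is at top (256,213), and the closed jar with a gold band is at (297,150). The loose brass ring at top (355,216) is the band, since it's the only ring that isn't red and it isn't on a jar. I'll confirm it in an enlarged crop and measure it.

```bash
cat > h.py <<'E'
import cv2,numpy as np
def ray(c,u,v):
    T=c["cam_to_world"]; d=T[:3,:3]@np.array([(u-c["cx"])/c["fx"],-(v-c["cy"])/c["fy"],-1.]); return T[:3,3],d/np.linalg.norm(d)
def onplane(c,u,v,z):
    o,d=ray(c,u,v); return o+d*(z-o[2])/d[2]
def tri(rs):
    A=sum(np.eye(3)-np.outer(d,d) for o,d in rs); b=sum((np.eye(3)-np.outer(d,d))@o for o,d in rs); p=np.linalg.solve(A,b)
    return p,[np.linalg.norm(np.cross(p-o,d)) for o,d in rs]
def proj(c,p):
    T=c["cam_to_world"]; q=T[:3,:3].T@(np.asarray(p,float)-T[:3,3]); return np.array([c["cx"]+c["fx"]*q[0]/-q[2],c["cy"]-c["fy"]*q[1]/-q[2]])
def yellow(c,u,v,r,lo=(18,90,60),hi=(34,255,255)):
    m=cv2.inRange(cv2.cvtColor(c["image"],cv2.COLOR_BGR2HSV),lo,hi); w=np.zeros_like(m); cv2.circle(w,(int(u),int(v)),int(r),255,-1); return m&w
def big(m):
    k=max(cv2.findContours(m,cv2.RETR_EXTERNAL,cv2.CHAIN_APPROX_NONE)[0],key=cv2.contourArea); return cv2.convexHull(k)
def ell(c,u,v,r):
    return cv2.fitEllipse(big(yellow(c,u,v,r)))
E
python3 - <<'E'
from h import *
L=lambda n:dict(np.load(n+"0.npz"))
t,s=L("top"),L("scene")
for nm,a,b in (("band",(355,216),(240,270)),("lid",(256,213),(297,186))):
    e1=ell(t,*a,14); e2=ell(s,*b,15); print(nm,e1,e2)
    p,r=tri([ray(t,*e1[0]),ray(s,*e2[0])]); print(np.round(p,1),np.round(r,1))
f=lambda i,u,v,h:cv2.resize(i[v-h:v+h,u-h:u+h],(390,390),interpolation=cv2.INTER_CUBIC)
cv2.imwrite("pics/crop1.png",np.hstack([f(s["image"],240,270,50),f(t["image"],355,216,50)]))
E
```

```text
band ((354.83294677734375, 215.5953826904297), (18.958446502685547, 19.396772384643555), 46.28292465209961) ((239.80184936523438, 270.962890625), (20.80445098876953, 22.793733596801758), 76.19216918945312)
[ 540.1 -190.1   10.1] [0.3 0.3]
lid ((254.36476135253906, 212.560546875), (14.114751815795898, 14.45849609375), 16.808115005493164) ((296.4581298828125, 181.36769104003906), (9.038692474365234, 13.793609619140625), 87.81485748291016)
[533.6 116.  115.7] [0.8 0.8]
```

View pics/crop1.png

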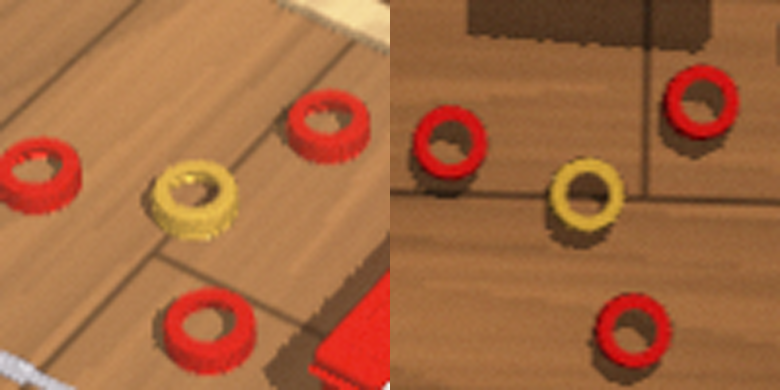

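The crop shows one brass ring among three red ones. It's at about (195,195) in the left half and (587,193) in the right half, lying flange up, so it is the band. Next I'll check IK against yaw and then look with the wrist camera.

```bash
cat >> h.py <<'E'
def R(a):
    return np.array([[np.cos(a),np.sin(a),0],[np.sin(a),-np.cos(a),0],[0,0,-1.]])
E
python3 - <<'E'
from workcell import *; from h import *
for p in ((540,-190,170),(533.6,116,130)):
    for a in np.arange(-3,3.2,.5):
        q=inverse_kinematics(p,R(a)); print(round(a,2),None if q is None else np.round(q,2))
movep((540,-190,170),R(0.)); s=read_state(); print(s["time"],s["qpos"])
c=camera("wrist"); np.savez("w1.npz",**c); cv2.imwrite("pics/w1.png",c["image"]); T=c["cam_to_world"]; print(np.round(T,3).tolist(),c["fx"])
E
```

```text
-3.0 [ 0.75  0.61 -0.74  1.77  0.49  0.95  1.52]
-2.5 [ 1.03  0.86 -1.28  1.76  0.88  1.22  1.71]
-2.0 [-0.46  0.86  1.16  1.84 -0.9   1.09 -2.52]
-1.5 [-0.12  0.57  0.5   1.82 -0.35  0.85 -2.51]
-1.0 [ 0.09  0.52  0.2   1.81 -0.14  0.82 -2.21]
-0.5 [ 0.18  0.51  0.08  1.8  -0.05  0.83 -1.79]
0.0 [ 0.27  0.51 -0.05  1.8   0.03  0.83 -1.36]
0.5 [ 0.34  0.51 -0.15  1.8   0.1   0.84 -0.92]
1.0 [ 0.42  0.52 -0.26  1.79  0.17  0.85 -0.49]
1.5 [ 0.5   0.53 -0.37  1.79  0.24  0.87 -0.05]
2.0 [ 0.58  0.55 -0.49  1.78  0.32  0.89  0.38]
2.5 [ 0.65  0.57 -0.58  1.78  0.38  0.91  0.82]
3.0 [ 0.71  0.59 -0.68  1.78  0.45  0.94  1.27]
-3.0 [ 0.28  0.67 -0.85  1.87  0.64  0.9   0.82]
-2.5 [ 0.49  0.89 -1.28  1.86  0.95  1.17  1.08]
-2.0 [ 0.49  0.89 -1.28  1.86  0.95  1.17  1.58]
-1.5 [-1.01  0.86  1.1   1.93 -0.95  0.99 -2.52]
-1.0 [-0.75  0.62  0.61  1.92 -0.51  0.76 -2.42]
-0.5 [-0.25  0.53 -0.1   1.9   0.08  0.72 -2.47]
0.0 [-0.12  0.54 -0.28  1.89  0.21  0.74 -2.09]
0.5 [-0.06  0.55 -0.36  1.89  0.28  0.75 -1.64]
1.0 [ 0.    0.56 -0.45  1.88  0.34  0.77 -1.2 ]
1.5 [ 0.06  0.58 -0.53  1.88  0.4   0.79 -0.76]
2.0 [ 0.13  0.6  -0.63  1.88  0.48  0.82 -0.32]
2.5 [ 0.2   0.63 -0.73  1.87  0.54  0.85  0.12]
3.0 [ 0.25  0.66 -0.82  1.87  0.61  0.89  0.56]
1.8083 [ 0.26881319  0.51136699 -0.0448472   1.79939547  0.03027631  0.83134821
 -1.36258043]
[[-0.001, 0.95, 0.311, 620.062], [-1.0, -0.001, -0.0, -191.588], [0.0, -0.311, 0.95, 313.099], [0.0, 0.0, 0.0, 1.0]] 291.25735908767365
```

View pics/w1.png

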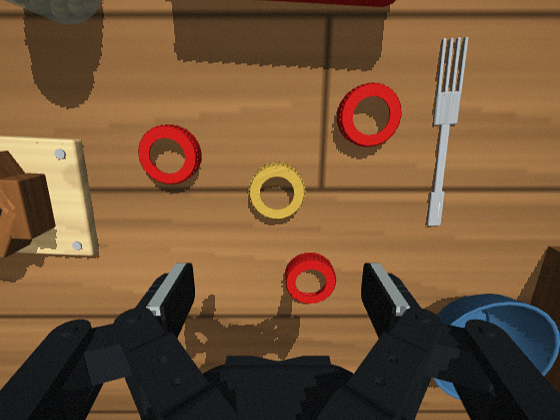

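The wrist view shows the brass band at (277,192), red rings at (170,155), (369,114) and (310,278), and the fingers along the bottom. Next I'll take views half a turn apart over the band and the jar, so that hand-eye errors cancel.

```bash
cat > m.py <<'E'
from workcell import *; from h import *
def view(p,a,name,guess,r,lo=(18,90,60)):
    movep(p,R(a)); wait(.15); c=camera("wrist"); np.savez(name+".npz",**c); cv2.imwrite(f"pics/{name}.png",c["image"])
    return c
def meas(c,guess,r,lo=(18,90,60)):
    u=proj(c,guess); e=cv2.fitEllipse(big(yellow(c,*u,r,lo))); return e,ray(c,*e[0])
E
python3 - <<'E'
from m import *
B=np.array([540,-190,170.]);J=np.array([533.6,116,276.])
V={}
for k,p,a in (("b0",B,0),("b1",B,np.pi),("j1",J,np.pi),("j0",J,0)):
    V[k]=view(p,a,k,None,0); s=read_state(); print(k,s["time"],np.round(s["eef_pos"],1),np.round(s["qpos"],2))
for k,g,r in (("b",(540,-190,12),45),("j",(533.6,116,116),45)):
    rs=[]
    for i in "01":
        e,q=meas(V[k+i],g,r); print(k,i,proj(V[k+i],g),e); rs.append(q)
    print(tri(rs))
cv2.imwrite("pics/cmp.png",np.hstack([cv2.resize(V["j0"]["image"],(400,300)),cv2.resize(V["j1"]["image"],(400,300))]))
E
```

```text
b0 2.3083 [ 539.9 -190.1  170. ] [ 0.27  0.51 -0.05  1.8   0.03  0.83 -1.36]
b1 2.7583 [ 540. -190.  170.] [ 0.27  0.51 -0.05  1.8   0.03  0.83 -1.36]
j1 5.075 [533.6 115.8 275.9] [ 0.14  0.4  -0.63  1.73  0.26  1.09  1.  ]
j0 5.525 [533.6 116.  276. ] [ 0.14  0.4  -0.63  1.73  0.26  1.09  1.  ]
b 0 [277.03619725 191.7633838 ] ((277.34490966796875, 190.64651489257812), (57.055335998535156, 57.5152702331543), 171.0352783203125)
b 1 [277.17509431 191.79947268] ((277.6347351074219, 190.7306365966797), (56.91477966308594, 57.66176986694336), 18.218564987182617)
(array([ 580.74359722, -190.4732493 ,  162.44100098]), [np.float64(0.001960349501929602), np.float64(0.001960349501751478)])
j 0 [277.97050507 190.38187607] ((277.6700439453125, 190.1568603515625), (38.089988708496094, 39.389217376708984), 85.08976745605469)
j 1 [278.22875409 190.40387618] ((278.0369873046875, 190.25506591796875), (38.09208679199219, 39.37104415893555), 83.345947265625)
(array([500.13749107, 115.60886448, 243.44244788]), [np.float64(0.03134139112094198), np.float64(0.03134139112114669)])
```

View pics/cmp.png

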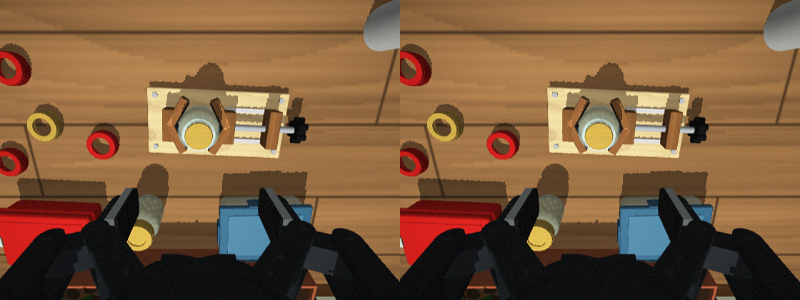

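Both jar pictures turned out the same: the jar lid is at (199,137) in each half. The planner treats a half turn as the same pose, so I'll flip joint 7 explicitly.

```bash
cat >> m.py <<'E'
def snap(name):
    wait(.15); c=camera("wrist"); np.savez(name+".npz",**c); cv2.imwrite(f"pics/{name}.png",c["image"]); return c
E
python3 - <<'E'
from m import *
q=read_state()["qpos"].copy(); q[6]-=np.pi; goto_joints(q); jc=[dict(np.load("j0.npz")),snap("j2")]
q0=np.array([0.26881319,0.51136699,-0.0448472,1.79939547,0.03027631,0.83134821,-1.36258043+np.pi]); goto_joints(q0); bc=[dict(np.load("b1.npz")),snap("b2")]
print(read_state()["time"],read_state()["eef_pos"])
for cs,g in ((bc,(540,-190,10)),(jc,(533.6,116,116))):
    rs=[]
    for c in cs:
        e,r=meas(c,g,45); rs.append(r); print(np.round(proj(c,g),1),e,np.round(onplane(c,*e[0],g[2]),1),np.round(c["cam_to_world"][:3,3],1))
    print(tri(rs))
E
```

```text
12.0833 [ 539.78196654 -191.04249809  170.12653728]
[277.2 191.3] ((277.6347351074219, 190.7306365966797), (56.91477966308594, 57.66176986694336), 18.218564987182617) [ 540.7 -190.5   10. ] [ 620.3 -190.5  313. ]
[279.  190.5] ((278.5267028808594, 191.15135192871094), (56.70656967163086, 57.767417907714844), 11.402140617370605) [ 540.7 -190.5   10. ] [ 460.5 -191.3  313.1]
(array([ 540.667144  , -190.48055487,   10.05665884]), [np.float64(0.010350013338361169), np.float64(0.010350013338363884)])
[278.  190.4] ((277.6700439453125, 190.1568603515625), (38.089988708496094, 39.389217376708984), 85.08976745605469) [533.4 115.7 116. ] [454.3 115.5 419. ]
[277.2 191.3] ((277.4754333496094, 189.8150177001953), (38.30093765258789, 39.35030746459961), 87.83861541748047) [535.3 115.7 116. ] [613.9 115.5 419. ]
(array([534.31429296, 115.67600454, 112.30677995]), [np.float64(0.0033114593268150135), np.float64(0.00331145932680699)])
```

The band is at (540.7, -190.5) with a mid-height of 10, and the lid is at (534.3, 115.7) with a top of about 113–116. I'll squeeze the band twice at right angles, which puts it on the tool axis, and then lift it.

```bash
cat >> m.py <<'E'
def yaw(): r=read_state()["tool_rot"]; return np.arctan2(r[1,0],r[0,0])
def st(tag=""):
    s=read_state(); print(tag,"t",round(s["time"],2),"p",np.round(s["eef_pos"],2),"yaw",round(yaw(),3),"q7",round(s["qpos"][6],3),"F",np.round(s["ft_force"],2),"M",np.round(s["torque"],3),"gap",round(s["finger_gap"],1),"gf",np.round(s["gripper_force"],1)); return s
E
python3 - <<'E'
from m import *
q=read_state()["qpos"].copy(); q[6]-=np.pi/2; goto_joints(q); st("rot")
b=(540.67,-190.48)
movel((*b,60),R(yaw())); print(movel((*b,0),guard=8,max_speed=80)); st("down")
clamp(); st("sq1"); open_gripper()
movel((*b,40)); q=read_state()["qpos"].copy(); q[6]+=np.pi/2; goto_joints(q)
movel((*b,40),R(yaw())); print(movel((*b,0),guard=8,max_speed=80)); st("down")
clamp(); st("sq2"); movel((*b,40)); c=snap("g1"); st("up")
E
```

```text
rot t 13.54 p [ 539.79 -191.06  170.15] yaw 1.571 q7 0.209 F [1.04 0.69 0.27] M [ 0.015 -0.041  0.019] gap 85.5 gf 0.0
False
down t 15.32 p [ 5.4088e+02 -1.9059e+02  2.7000e-01] yaw 1.571 q7 0.186 F [-0.37  0.95 -0.29] M [-0.065 -0.044  0.022] gap 85.1 gf 0.0
sq1 t 15.72 p [ 540.96 -190.56    0.93] yaw 1.571 q7 0.186 F [-3.29  2.26 13.77] M [ 0.248  0.877 -0.133] gap 57.2 gf 61.6
False
down t 18.9 p [ 5.4064e+02 -1.9048e+02 -1.5000e-01] yaw 3.14 q7 1.756 F [ 0.7   0.17 -0.01] M [-0.03   0.002  0.004] gap 85.3 gf 0.0
sq2 t 19.3 p [ 541.   -190.6     0.99] yaw 3.14 q7 1.756 F [-2.83  2.5  13.87] M [ 0.243  0.8   -0.013] gap 57.3 gf 61.8
up t 19.92 p [ 540.25 -190.33   39.29] yaw 3.14 q7 1.761 F [ 0.09 -0.48 -1.19] M [0.    0.029 0.019] gap 57.0 gf 64.1
```

View pics/g1.png

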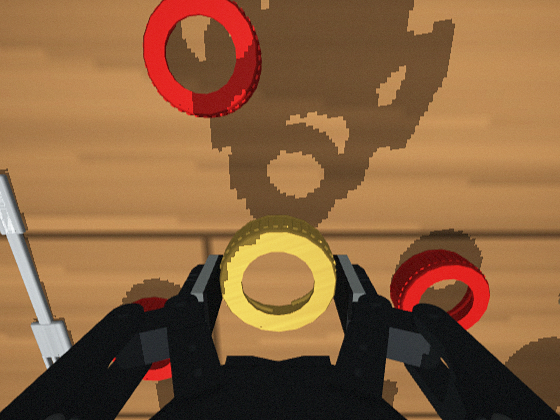

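The band is held level between the pads, with its flange at (278,280). Next I'll carry it over the jar, turn joint 7 near its upper end, and set the band on with a guard.

```bash
python3 - <<'E'
from m import *
J=(534.3,115.7)
movel((540.67,-190.48,165))
q=np.array(inverse_kinematics((*J,160),R(yaw()))); print(np.round(q,2)); q[6]=2.42; goto_joints(q); st("over")
movel((*J,125),R(yaw())); wait(.3); st("above")
print(movel((*J,103),guard=4,max_speed=20)); st("hit"); wait(.2); st("rest")
c=snap("s1"); t=camera("scene"); cv2.imwrite("pics/s1s.png",np.hstack([c["image"][100:400,80:480],cv2.resize(t["image"][150:225,247:347],(400,300),interpolation=cv2.INTER_CUBIC)]))
E
```

```text
[-0.27  0.49 -0.08  1.87  0.05  0.78  1.2 ]
over t 22.07 p [534.59 114.26 159.83] yaw -1.927 q7 2.419 F [ 0.48  0.17 -0.04] M [-0.068 -0.017  0.002] gap 57.2 gf 64.1
above t 22.76 p [534.61 115.69 125.66] yaw -1.927 q7 2.411 F [ 0.25 -0.4  -0.69] M [-0.043 -0.004 -0.048] gap 57.4 gf 64.1
True
hit t 23.54 p [534.31 115.66 108.61] yaw -1.927 q7 2.407 F [0.01 0.38 5.92] M [-0.058  0.122  0.012] gap 57.5 gf 64.9
rest t 23.74 p [534.3  115.65 108.75] yaw -1.927 q7 2.407 F [0.15 0.46 5.87] M [-0.061  0.067  0.051] gap 57.5 gf 64.9
```

View pics/s1s.png

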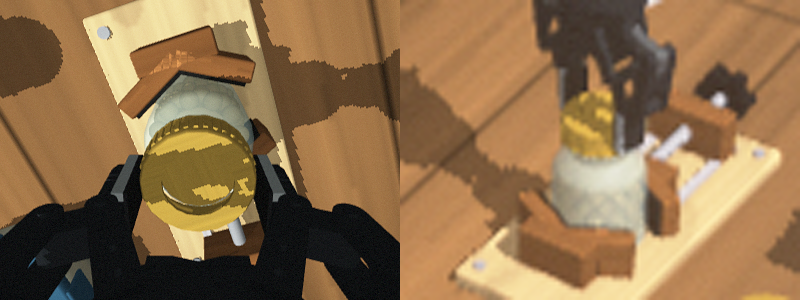

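The band sits level over the neck, with its flange centred at (198,170) in the left half. Its origin is about 5.3 mm below the rim, resting on the thread. Now I'll screw it clockwise in small steps, with force feedback.

```bash
cat >> m.py <<'E'
J=(534.3,115.7)
def screw(zc,base,tmax,q7min=-2.38,stop=.13,zfine=102.,ftar=3.,big=.3,fine=.08,engaged=False):
    """clockwise in small steps; height follows the thread by force; returns reason, zc"""
    y=yaw(); z0=None; n=0
    while True:
        s=read_state(); z=s["eef_pos"][2]; F=s["ft_force"]; mz=s["torque"][2]-base
        print(n,round(s["time"],2),"z",round(z,2),"zc",round(zc,2),"yaw",round(y,2),"q7",round(s["qpos"][6],2),"F",np.round(F,1),"Mz",round(mz,3))
        if mz>stop: return "tight",zc
        if abs(F[2])>18 or np.hypot(F[0],F[1])>20: return "force",zc
        if s["time"]>tmax: return "time",zc
        d=big if z>zfine else fine
        if s["qpos"][6]-d<q7min: return "range",zc
        drop=11/(2*np.pi)*d if engaged or (z0 is not None and z0-z>.25*11/(2*np.pi)*dl) else 0
        zc=zc-drop+np.clip((F[2]-ftar)/14,-.4,.4); z0,dl=z,d; y-=d; n+=1
        movel((*J,zc),R(y),max_speed=60)
E
python3 - <<'E'
from m import *
s=read_state(); print(screw(s["eef_pos"][2]-.3,s["torque"][2],36)); st()
E
```

```text
0 23.99 z 108.74 zc 108.44 yaw -1.93 q7 2.41 F [ 0.1 -0.1  4.9] Mz 0.0
1 24.44 z 108.58 zc 108.58 yaw -2.23 q7 2.17 F [-0.2 -0.5  4.3] Mz -0.092
2 24.89 z 108.15 zc 108.14 yaw -2.53 q7 1.94 F [-0.2 -0.3  3.7] Mz -0.089
3 25.34 z 107.66 zc 107.67 yaw -2.83 q7 1.71 F [-0.3  0.1  3.7] Mz -0.056
4 25.79 z 107.2 zc 107.2 yaw -3.13 q7 1.48 F [ 0.  -0.3  3.9] Mz -0.055
5 26.24 z 106.7 zc 106.74 yaw -3.43 q7 1.25 F [ 0.2 -0.1  2.7] Mz -0.078
6 26.69 z 106.18 zc 106.2 yaw -3.73 q7 1.03 F [ 0.  -0.8  3. ] Mz -0.033
7 27.14 z 105.68 zc 105.67 yaw -4.03 q7 0.8 F [0.3 0.5 4.1] Mz -0.038
8 27.59 z 105.22 zc 105.22 yaw -4.33 q7 0.57 F [-0.2  0.1  3.8] Mz -0.044
9 28.04 z 104.71 zc 104.75 yaw -4.63 q7 0.34 F [-0.1 -0.8  1.3] Mz -0.072
10 28.49 z 104.14 zc 104.11 yaw -4.93 q7 0.11 F [-0.1  0.   2.8] Mz -0.019
11 28.94 z 103.6 zc 103.57 yaw -5.23 q7 -0.12 F [0.4 0.1 4. ] Mz -0.061
12 29.39 z 103.07 zc 103.12 yaw -5.53 q7 -0.36 F [-0.3 -0.1  2.8] Mz -0.076
13 29.84 z 102.58 zc 102.58 yaw -5.83 q7 -0.6 F [0.4 0.7 3.5] Mz -0.093
14 30.29 z 102.06 zc 102.09 yaw -6.13 q7 -0.84 F [ 0.5 -0.6  2.9] Mz -0.054

[... 796 characters left out ...]
F [-0.2  1.7  2.4] Mz -0.063
26 33.49 z 99.93 zc 99.89 yaw -7.31 q7 -1.87 F [0.4 0.7 3.3] Mz -0.095
27 33.74 z 99.79 zc 99.77 yaw -7.39 q7 -1.94 F [-0.5 -0.1  3.2] Mz -0.091
28 33.99 z 99.66 zc 99.65 yaw -7.47 q7 -2.02 F [ 0.5 -0.4  4. ] Mz -0.109
29 34.24 z 99.54 zc 99.58 yaw -7.55 q7 -2.09 F [-0.7  0.9  2.3] Mz -0.001
30 34.49 z 99.38 zc 99.39 yaw -7.63 q7 -2.17 F [-1.   0.6  1.7] Mz -0.091
31 34.74 z 99.22 zc 99.16 yaw -7.71 q7 -2.24 F [-0.2 -0.1  3.7] Mz -0.006
32 34.99 z 99.14 zc 99.06 yaw -7.79 q7 -2.32 F [-0.7  0.1  3.8] Mz -0.066
('range', np.float64(99.0630847083243))
 t 34.99 p [534.37 115.67  99.14] yaw -1.5 q7 -2.318 F [-0.68  0.1   3.84] M [ 0.099  0.059 -0.05 ] gap 57.4 gf 64.7
```

The thread caught straight away, and the band has tracked the pitch down to about 14.9 mm below the rim without any rise in moment yet. I'm at the joint limit, so I'll regrasp and go on in fine steps with averaged moments.

```bash
cat >> m.py <<'E'
def avg(n=6):
    v=[]
    for _ in range(n): s=read_state(); v.append([*s["ft_force"],s["torque"][2],s["eef_pos"][2]]); wait(.02)
    return np.mean(v,0)
E
python3 - <<'E'
from m import *
open_gripper(); st("open"); a0=avg(); print("free",np.round(a0,3))
q=read_state()["qpos"].copy(); q[6]+=2.2; goto_joints(q); movel((*J,99.4),R(yaw())); wait(.2); a0=avg(); print("free",np.round(a0,3))
clamp(); st("clamp"); print(np.round(avg(),3))
E
```

```text
open t 35.39 p [534.27 115.7   99.01] yaw -1.503 q7 -2.321 F [-0.3  -0.89 -0.61] M [ 0.038 -0.011 -0.006] gap 85.4 gf 0.0
free [-3.4000e-01 -4.4900e-01 -7.8000e-02  1.7000e-02  9.9013e+01]
free [-3.7500e-01 -8.3000e-02  5.8000e-02  7.0000e-03  9.9403e+01]
clamp t 38.4 p [534.37 115.68  99.9 ] yaw 0.696 q7 -0.123 F [-3.76 -0.53 11.33] M [ 0.214  0.708 -0.035] gap 57.3 gf 61.5
[-3.2850e+00  6.2900e-01  1.0558e+01  6.0000e-03  9.9897e+01]
```

```bash
python3 - <<'E'
from m import *
y=yaw(); zc=99.85; movel((*J,zc)); M=[]
for n in range(40):
    a=avg(5); M.append(a[3]); dz=a[4]
    print(n,round(read_state()["time"],2),"z",round(a[4],2),"zc",round(zc,2),"yaw",round(y,2),"F",np.round(a[:3],1),"Mz",round(a[3],3))
    if a[3]>.12 or a[3]<-.15 or abs(a[2])>15 or read_state()["time"]>55: break
    d=.08 if a[3]<.03 else .05; y-=d
    zc+=-11/(2*np.pi)*d+np.clip((a[2]-1.5)/20,-.2,.2)
    movel((*J,zc),R(y),max_speed=60)
E
```

```text
0 38.83 z 100.03 zc 99.85 yaw 0.7 F [-1.9  0.8  6. ] Mz -0.009
1 39.17 z 100.02 zc 99.91 yaw 0.62 F [-0.2  0.5  5. ] Mz -0.043
2 39.5 z 100.0 zc 99.95 yaw 0.54 F [0.2 0.6 4.5] Mz -0.054
3 39.83 z 100.0 zc 99.96 yaw 0.46 F [0.  0.4 5.1] Mz -0.043
4 40.17 z 100.0 zc 99.99 yaw 0.38 F [0.  0.5 4.9] Mz -0.038
5 40.5 z 100.02 zc 100.03 yaw 0.3 F [0.  0.3 4.4] Mz -0.049
6 40.83 z 100.01 zc 100.03 yaw 0.22 F [-0.2  0.1  4.2] Mz -0.046
7 41.17 z 100.02 zc 100.03 yaw 0.14 F [-0.3  0.1  3.9] Mz -0.042
8 41.5 z 99.99 zc 100.01 yaw 0.06 F [-0.2  0.3  3.9] Mz -0.055
9 41.83 z 99.94 zc 99.99 yaw -0.02 F [-0.2  0.6  3. ] Mz -0.094
10 42.17 z 99.89 zc 99.92 yaw -0.1 F [-0.3  0.3  2.3] Mz -0.178
```

The moment magnitude has risen by about 0.13 N m and the lid is yielding: z has started creeping again after the flange landed and the thread play was taken up. That puts the lid force at roughly 10–18 N. I'll stop here, confirm the reading, release and look.

```bash
python3 - <<'E'
from m import *
print(np.round(avg(12),3)); open_gripper(); st("open"); print(np.round(avg(),3))
movel((*J,180)); wait(.3); c=snap("e1"); st()
e,r=meas(c,(*J,116),60); print(e,onplane(c,*e[0],118))
t=camera("scene"); tp=camera("top"); cv2.imwrite("pics/e1c.png",np.hstack([c["image"][50:350,80:480],cv2.resize(t["image"][150:225,247:347],(400,300),interpolation=cv2.INTER_CUBIC)]))
E
```

```text
[-3.8100e-01 -6.2000e-02  2.0800e+00 -7.5000e-02  9.9891e+01]
open t 42.77 p [534.29 115.7   99.91] yaw -0.104 q7 -0.899 F [-1.05  0.04 -1.02] M [0.023 0.003 0.017] gap 85.5 gf 0.0
[-4.0400e-01 -1.2000e-01 -2.9100e-01 -1.4000e-02  9.9918e+01]
 t 44.05 p [534.28 115.64 179.87] yaw -0.104 q7 -1.013 F [-0.81 -0.14 -0.39] M [-0.022 -0.008 -0.01 ] gap 85.6 gf 0.0
((277.3417663574219, 219.6424560546875), (77.6982421875, 78.23310852050781), 73.6931381225586) [538.33415814 114.96092469 118.        ]
```

View pics/e1c.png

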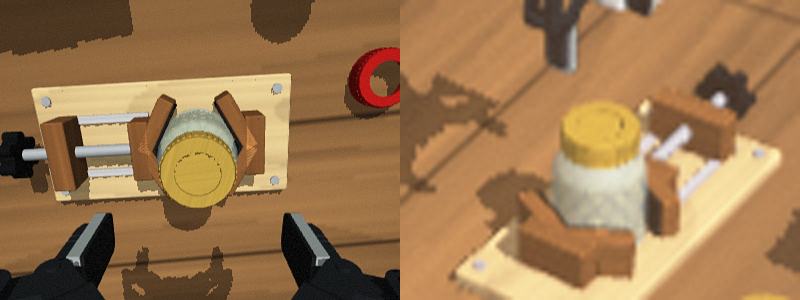

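After release the band sits level and centred, with its top at (197,170). The moment relaxed while holding, so I'm unsure how tight the band really is. I'll regrip and probe with at most three 0.04 rad steps (up to 2.8 N each) to confirm the resistance.

```bash
python3 - <<'E'
from m import *
movel((*J,100.1),R(yaw()),max_speed=120); wait(.2); y=yaw(); print("free",np.round(avg(),3)); clamp(); zc=100.1
a=avg(5); print(np.round(a,3)); zc+=np.clip((a[2]-2)/20,-.5,.5); movel((*J,zc)); 
for n in range(4):
    a=avg(5); print(n,round(read_state()["time"],2),"zc",round(zc,2),"yaw",round(y,3),round(yaw(),3),np.round(a,3))
    if n==3 or a[3]<-.15 or a[3]>.15: break
    y-=.04; zc+=-.04+np.clip((a[2]-2)/20,-.2,.2); movel((*J,zc),R(y),max_speed=60)
E
```

```text
free [-4.40000e-02 -1.61000e-01 -6.20000e-02 -9.00000e-03  1.00536e+02]
[-4.07800e+00  9.01000e-01  1.25610e+01  4.10000e-02  1.00724e+02]
0 46.07 zc 100.6 yaw -0.104 -0.104 [-1.91100e+00  5.01000e-01  8.13400e+00  4.70000e-02  1.00878e+02]
1 46.4 zc 100.76 yaw -0.144 -0.143 [ -1.247   1.      5.769  -0.178 100.878]
```

A single small step brought the moment straight back to 0.18 N m, so the band is finger-tight. I'll release, retreat, check, and hand in.

```bash
python3 - <<'E'
from m import *
open_gripper(); movel((*J,190)); wait(.3); st(); c=snap("e2"); p=dict(np.load("e1.npz"))
for k in (p,c):
    e,r=meas(k,(*J,116),60); print(np.round(e[0],1),np.round(e[1],1))
a=dict(np.load("top0.npz"))["image"]; b=camera("top")["image"]; d=(cv2.absdiff(a,b).max(2)>60).astype(np.uint8)
print([tuple(cv2.boundingRect(k)) for k in cv2.findContours(d,0,2)[0] if cv2.contourArea(k)>15])
finish_job(); st()
E
```

```text
t 47.84 p [534.15 115.61 189.52] yaw -0.144 q7 -1.086 F [-0.35  0.07  0.28] M [ 0.038 -0.015 -0.014] gap 85.5 gf 0.0
[277.3 219.6] [77.7 78.2]
[277.5 215.3] [74.7 74.9]
[(428, 416, 36, 4), (292, 412, 17, 8), (432, 407, 30, 10), (56, 405, 7, 9), (250, 396, 31, 24), (294, 393, 38, 21), (276, 391, 14, 17), (509, 386, 51, 34), (431, 384, 44, 23), (54, 380, 3, 19), (552, 379, 8, 18), (468, 362, 10, 20), (56, 350, 15, 24), (33, 346, 8, 24), (496, 330, 19, 14), (64, 321, 181, 99), (515, 315, 45, 70), (516, 314, 28, 14), (134, 241, 37, 40), (205, 236, 53, 30), (345, 218, 16, 12), (351, 211, 10, 5), (75, 161, 206, 185)]
the job is handed in; nothing more can be done
the job is handed in; nothing more can be done
```

The brass band is screwed on finger-tight and let go, and I handed the job in at about 48 s. By turning moment it presses the lid with roughly 10–24 N, but I couldn't measure that force directly and no verdict came back.

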